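# Shut the roll-top box over the block plane

## Task

Sea damp is coming into the shed: of the two green roll-top boxes on the bench, find the one with the beech block plane in it and roll its slatted cover forward along its curved track until it is fully shut, then let go. Leave the cover of the other box, with the white bowl, as it is.

Things in the scene. Friction and masses are not known exactly. Their poses are not given: they have to be found in the camera images.
- plane_box: Green roll-top box holding the beech plane, fixed; 280 deep (x), 220 wide (y), 160 mm high at its arched top, front wall 82 high. Origin: centre of underside, on the bench; -x is its front (roughly to the robot), z up. The cover turns about the line parallel to box y through box x = 0, z = -30 mm; slats' outer face at radius 184 mm. A fixed hood covers the rear half. The bowl's box is identical.
- plane_cover (a joint): Roll angle q (rad) of the slatted wooden cover of the plane's box about its track's centre line: 0 = fully shut (against a stop, front edge at the top of the front wall), growing as it rolls up and back, 0.72 = fully open. Starts 0.5 to 0.71. It stays where it is left; rolling it takes about 3 to 5 N at the pull bar.
- plane_pull (a point): Centre of the black pull bar on that cover: round, 12 mm thick, along box y, 100 mm long with a post at each end (90 mm free between them), 36 mm off the slats, at radius 220 mm from the track's centre line, (0.733 - q) rad from vertical towards the front. Shut: box x = -147, z = 133 mm; fully open: x = -3, z = 190 mm. Its axes turn with the cover.
- bowl_pull (a point): Centre of the same kind of pull bar on the cover of the other box, the one with the white bowl in it; that cover must not be moved.

How it is judged:
At the end, for the whole second after the job is handed in: The cover of the box with the plane is shut to within 0.07 rad (about 13 mm along its track) and at rest, and the pull bar of the other box's cover is within 20 mm of where it started (value of joint plane_cover below 0.07 rad and velocity of joint plane_cover between -0.05 and 0.05 rad/s and distance of bowl_pull from where it was at the start of the episode below 0.02 m); the robot touches nothing.
It fails at once if the cover of the bowl's box is moved by more than 20 mm (distance of bowl_pull from where it was at the start of the episode above 0.02 m).
It also fails if it takes over 32 s, if anything falls off the work surface, if the arm or the gripper's body presses on something with over 40 N, if the wrist force passes 120 N, or if a joint passes its speed limit or range.

## Robot

A 7-joint arm with a two-finger parallel gripper is mounted at the origin on the work surface. World frame = base frame: x ahead of the robot, y to its left, z up, the work surface at z = 0. Lengths are in m, angles in rad, forces in N, time in s.
With the tool pointing down it reaches from about 0.4 to 0.85 m from the base axis. Payload 10.4 kg.
Tool frame: the origin (TCP) lies at the very end of the fingers, on their centre line; the grasp point (between the pads) lies 19 mm behind it (manip.grip_depth is the distance from the TCP to the grasp point, in m); z points along the fingers, y is the direction in which the jaws open and shut (so a half turn about z gives the same grasp; the last joint's range is limited). The gripper opens to 85 mm and grips with 20 to 120 N. Pads are 22 mm wide; open, the fingers measure 114 mm over their backs; the gripper's body (76 mm by 85 mm) begins 54 mm behind the grasp point. The pads swing forward as they close: fully open they stand 13 mm farther back than shut.
Start: joints at [1.147, 0.332, -0.065, 1.46, 0.022, 1.35, -0.088], TCP at [0.244, -0.575, 0.231] pointing down, gripper open.
Joint ranges: [-2.6, 2.6], [-0.5, 2.12], [-1.47, 1.34], [0.16, 2.42], [-1.27, 4.41], [0.06, 2.06], [-2.6, 2.6]. Speed limits (rad/s): [2.22, 2.22, 2.79, 2.79, 3.14, 3.14, 3.14].

## Interface

Orientations are given as a unit quaternion [x, y, z, w].
In Python, from workcell import manip gives the robot as it stands.
- The arm moves only by the tool step_arm, never from a script. Its argument "motion" is a list of rows, each a list of 6 numbers: the shift along the tool's x, y, z in mm, then the turn, a rotation vector about the tool's x, y, z in degrees. A call has 1 to 20 rows; each row shifts and turns the pose as measured when the row begins, along the tool's axes as they then stand; what a row does not reach is not made up. A row lasts 1/8 s, in which the tool goes at most 62.5 mm and 10.7 degrees, less where a joint would pass 70% of its speed; a pose out of reach is approached as far as the arm can. A call with a gripper value outside its range is refused whole. "jaw" is the finger opening in mm, from 0 to 85.4, set as the call begins (left out, the last holds). The fingers move at their own pace and stop on an object; "force" is the grip in N (left out, the last holds). Time passes only in rows, so rows that do not move let the fingers close. It gives the time, the measured TCP pose, the force and the opening at its end, in the units of the state.
- manip.get_obs(): the state, without advancing time (a new reading comes with each control period).
- manip.camera(name): name is "side" or "top"; returns the picture (400x640x3 uint8, blue, green, red); there is no depth.
- manip.camera_info(name): a dict with "camera_matrix" (3x3 intrinsics, pixels), "k1" (the pictures are not rectified: a ray, as slopes to the right and down, at radius r is drawn at 1 + k1 r^2 times it, then the intrinsics apply), "R" (3x3) and "t" (3): a world point X has camera coordinates R X + t. Camera axes: x right, y down, z forward; pixel columns grow to the right and rows downward; lengths in m; the calibration is good to about 2 mm. A picture is of the moment at which its call begins. camera_info takes no time and is no camera call.
- manip.hand_in(): hands the job in, once; it reports no verdict.
The state is a dict: "clock": time; "joint_pos": joint angles; "joint_velocities": joint speeds; "tau": joint torques, N m; "position": TCP position; "ee_rot": TCP orientation; "ft_force": force on the tool from outside, world axes, zero at the start; "torque": the same for the moment, N m; "grip_width": opening from 0.0 (shut) to 1.0 (fully open).
Only numpy, scipy, OpenCV 4.12 (cv2) and the standard library are available. Lean on these libraries where they do the work, as an engineer would, in place of code of your own. Each camera call takes 0.05 s, during which the arm holds its last target.

## Working session

There is one attempt and no reset: what is moved stays moved. The work goes in short steps, Python scripts to look and compute and a tool call to move; the robot and the scene stay as the last step left them, time stands still between calls to the robot, and variables do not carry over. Pictures are saved under pics/ and viewed, and the job is handed in when it is done.

Besides the shell and the picture viewer there is one more tool, called after "Request:" as a command line: name --pt "numbers of a row" for each row, then --argument value for the rest. step_arm: Moves the arm, as the interface text tells. Its arguments: {"type":"object","properties":{"motion":{"type":"array"},"jaw":{"type":"number"},"force":{"type":"number"}},"required":["motion"]}

```bash
mkdir -p pics; python3 - <<'E'
from workcell import manip
import cv2
for n in ("side","top"):
    cv2.imwrite(f"pics/{n}0.png",manip.camera(n)); print(n,manip.camera_info(n))
print(manip.get_obs(), manip.grip_depth)
E
```

```text
side {'camera_matrix': array([[400.08584785,   0.        , 313.72069308],
       [  0.        , 400.08584785, 199.96071997],
       [  0.        ,   0.        ,   1.        ]]), 'k1': -0.08320551865027798, 'R': array([[ 0.95904195, -0.28325129,  0.00268985],
       [-0.26952722, -0.91541347, -0.2989536 ],
       [ 0.08714132,  0.28598405, -0.95426386]]), 't': array([-0.5017033 ,  0.15167789,  0.84197361])}
top {'camera_matrix': array([[509.57277164,   0.        , 316.83922965],
       [  0.        , 509.57277164, 190.89188992],
       [  0.        ,   0.        ,   1.        ]]), 'k1': -0.07672129645075738, 'R': array([[ 0.02225122, -0.99970224,  0.01001598],
       [-0.98764062, -0.02353528, -0.1549584 ],
       [ 0.15514799, -0.00644418, -0.98787022]]), 't': array([-0.01804051,  0.54495338,  1.16049547])}
{'clock': 0.1, 'joint_pos': array([ 1.14742771,  0.33281444, -0.0646863 ,  1.4608314 ,  0.02156008,
        1.34992393, -0.08851327]), 'joint_velocities': array([-0.00209155, -0.00107072, -0.00130367, -0.00306497, -0.00144204,
        0.0010858 ,  0.00034273]), 'tau': array([ 3.02386543e-03, -6.26746774e+01,  5.03001362e-02, -3.92430174e+01,
        1.62815850e-02,  6.96657255e-03,  6.60568594e-05]), 'position': array([ 0.24370037, -0.5751676 ,  0.23060424]), 'ee_rot': array([ 9.79991578e-01,  1.99037924e-01, -1.39324995e-04, -6.26673943e-04]), 'ft_force': array([-0.32768463, -0.1709316 , -0.89831384]), 'torque': array([-0.03311688,  0.00025467,  0.01061196]), 'grip_width': 0.9966310145531557} 0.0187
```

View pics/side0.png

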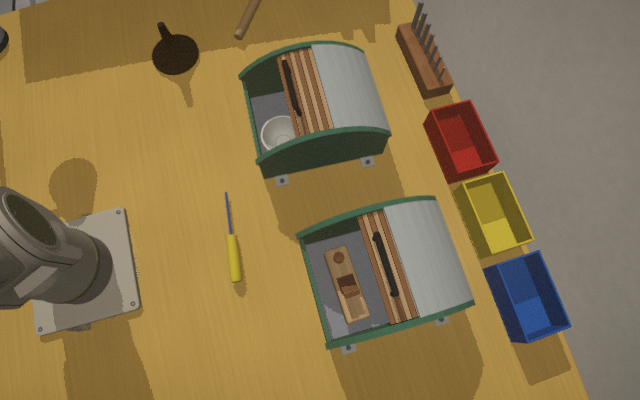

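View pics/top0.png

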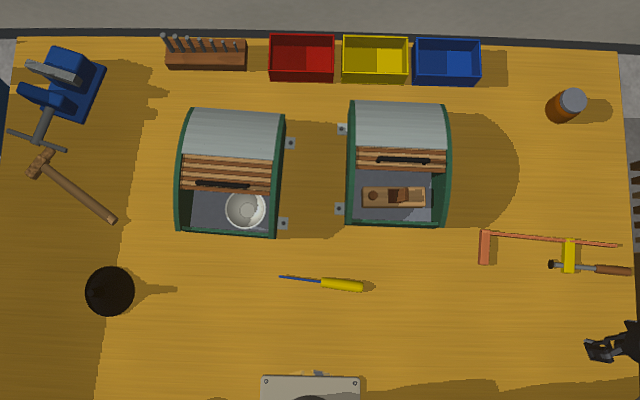

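The plane is in the right-hand box in the top view (plane at about (393,197), pull bar at (403,160)). In the side view it is the nearer box, with the pull at (385,265). I'll enlarge both to measure.

```bash
python3 - <<'E'
import cv2
a=cv2.imread("pics/top0.png")[90:240,325:475]; cv2.imwrite("pics/topc.png",cv2.resize(a,None,fx=4,fy=4,interpolation=2))
a=cv2.imread("pics/side0.png")[190:360,290:480]; cv2.imwrite("pics/sidec.png",cv2.resize(a,None,fx=3.5,fy=3.5,interpolation=2))
E
```

```text
(no output)
```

View pics/topc.png

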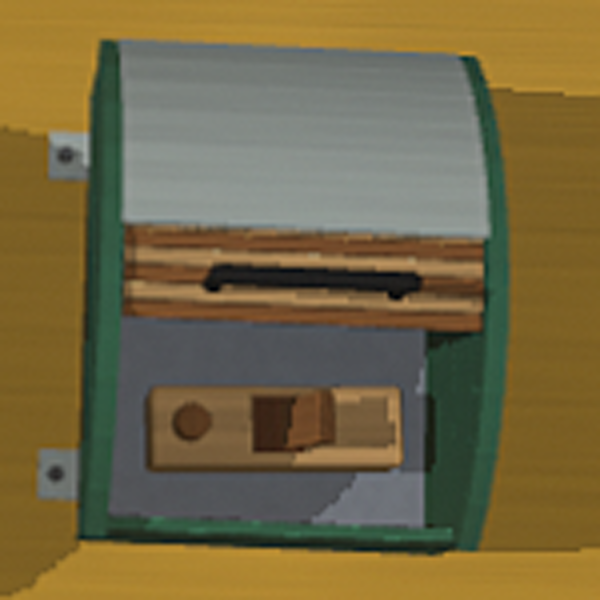

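View pics/sidec.png

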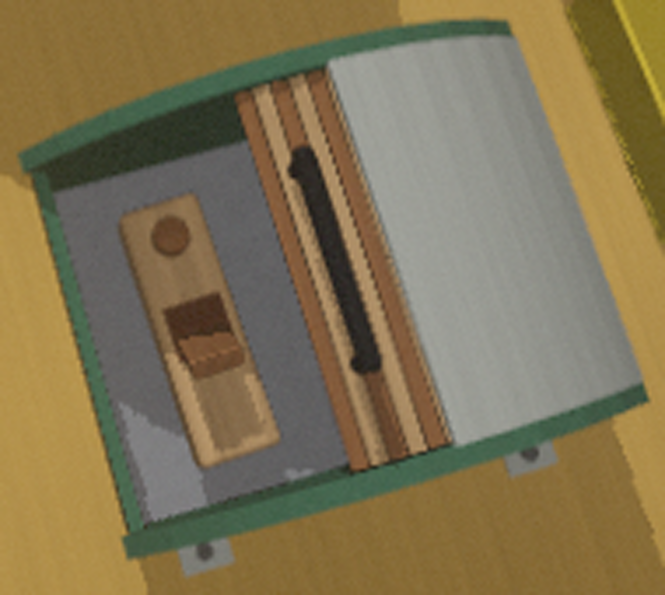

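```bash
cat > h.py <<'E'
import numpy as np, cv2
from workcell import manip
def proj(n,P):
    c=manip.camera_info(n); K=c["camera_matrix"]; X=np.atleast_2d(P)@c["R"].T+c["t"]
    s=X[:,:2]/X[:,2:]; s=s*(1+c["k1"]*(s**2).sum(1,keepdims=True)); return s*K[0,0]+K[:2,2]
def world(p,B):
    x,y,a=p[:3]; c,s=np.cos(a),np.sin(a); return np.atleast_2d(B)@np.array([[c,s,0],[-s,c,0],[0,0,1]])+[x,y,0]
def bar(q,v): t=.733-q; return [-.22*np.sin(t),v,-.03+.22*np.cos(t)]
E
python3 - <<'E'
from h import *
from scipy.optimize import least_squares
obs={"top":[[377.5,158.9],[430,161.2],[345,224.5],[443,227.2]],"side":[[376.3,233.4],[394.9,295.7],[296.3,234.3],[326.3,346]]}
def B(p): return [bar(p[3],.052),bar(p[3],-.052),[-.14,.11,.082],[-.14,-.11,.082]]
f=lambda p:np.concatenate([(proj(n,world(p,B(p)))-obs[n]).ravel() for n in obs])
r=least_squares(f,[.55,-.15,0,.6],x_scale=[.1,.1,.1,.1],loss='soft_l1')
p=r.x; print(p, np.degrees(p[2])); print(f(p).reshape(-1,2).round(1)); print(world(p,bar(p[3],0)),world(p,bar(0,0)))
np.save("p.npy",p)
# overlay
for n in obs:
    im=cv2.resize(cv2.imread(f"pics/{n}0.png"),None,fx=3,fy=3)
    pts=[B(p)[0],B(p)[1],*[[u,v,z] for u in(-.14,.14) for v in(-.11,.11) for z in (0,.082)],*[[.184*np.sin(t),v,-.03+.184*np.cos(t)] for v in(.1,-.1) for t in np.linspace(-.7,.7,15)]]
    for a in proj(n,world(p,pts)): cv2.circle(im,tuple(int(v*3+1) for v in a),3,(255,0,255),-1)
    im=im[270:720,975:1425] if n=="top" else im[540:1110,840:1440]
    cv2.imwrite(f"pics/ov_{n}.png",im)
E
```

```text
[ 0.60338301 -0.185286   -0.02451529  0.68016989] -1.4046226064419212
[[ 1.4 -0. ]
 [-1.8  0.1]
 [ 0.6 -1.1]
 [-0.9  0.7]
 [-0.3  0.2]
 [ 0.2 -1.7]
 [ 0.   0. ]
 [ 0.1  2.2]]
[[ 0.59176928 -0.18500123  0.18969306]] [[ 0.45622477 -0.18167766  0.1334975 ]]
```

View pics/ov_top.png

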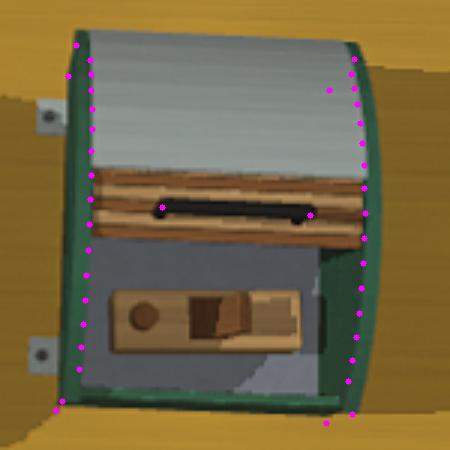

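View pics/ov_side.png

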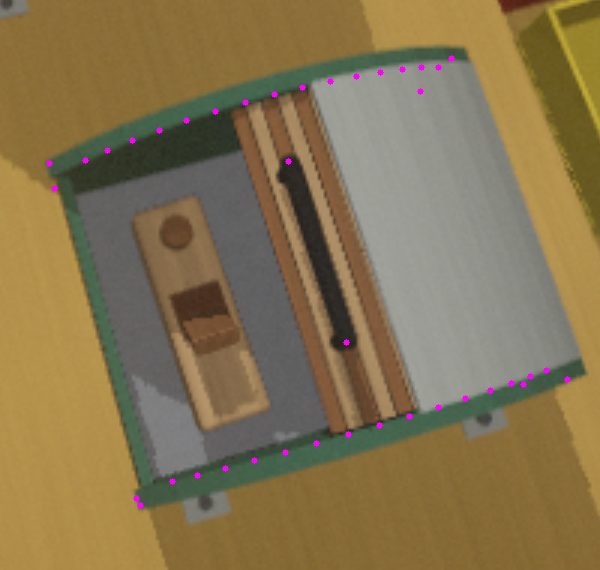

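The overlay fits the box well. Yaw is about −1.4° and q is about 0.68, with the bar at (0.592, −0.185, 0.190), consistent with the stated radius and height. Next I turn the jaws across the bar and rise.

Request:
step_arm --pt "0 0 -8 0 0 -9.4" --pt "0 0 -8 0 0 -9.4" --pt "0 0 -8 0 0 -9.4" --pt "0 0 -8 0 0 -9.4" --pt "0 0 -8 0 0 -9.4" --pt "0 0 -8 0 0 -9.4" --pt "0 0 0 0 0 -9.4" --pt "0 0 0 0 0 0" --jaw 60 --force 40

```text
clock: 1.1
position: [0.243, -0.5737, 0.2759]
ee_rot: [0.702, 0.712, 0.002, -0.004]
ft_force: [0.3, 0.1, -0.4]
grip_width: 0.7
```

```bash
cat >> h.py <<'E'
from scipy.spatial.transform import Rotation as R
def state(tgt=None, tilt=0):
    """tgt TCP world; tilt = desired forward angle of radial (rad)"""
    o=manip.get_obs(); r=R.from_quat(o["ee_rot"]); p=np.load("p.npy")
    print("t",o["clock"],"pos",o["position"].round(4),"F",o["ft_force"].round(1),"grip",round(o["grip_width"]*85.4,1)); print("j",o["joint_pos"].round(2)); print("axes x,y,z",r.as_matrix().T.round(3).tolist())
    if tgt is not None:
        print("shift mm",(r.inv().apply(np.array(tgt)-o["position"])*1000).round(1))
        bx=np.array([np.cos(p[2]),np.sin(p[2]),0]); by=np.array([-bx[1],bx[0],0])
        z=bx*np.sin(tilt)-np.array([0,0,1])*np.cos(tilt); y=np.cross(z,by); 
        # tool y along +box x side
        M=np.column_stack([by,y,z]); 
        if y@bx<0: M=np.column_stack([-by,-y,z])
        print("turn deg",np.degrees((r.inv()*R.from_matrix(M)).as_rotvec()).round(1))
E
python3 -c "
from h import *
state([.592,-.185,.27])"
```

```text
t 1.1 pos [ 0.243  -0.5737  0.2759] F [ 0.3  0.1 -0.4] grip 59.8
j [ 1.26  0.33 -0.22  1.38  0.07  1.45  1.06]
axes x,y,z [[-0.014, 1.0, 0.008], [1.0, 0.014, -0.004], [-0.004, 0.008, -1.0]]
shift mm [383.7 354.5   7.7]
turn deg [-0.2 -0.5  2.2]
```

Request:
step_arm --pt "38 35 0 0 0 0.5" --pt "38 35 0 0 0 0.5" --pt "38 35 0 0 0 0.5" --pt "38 35 0 0 0 0.5" --pt "38 35 0 0 0 0" --pt "38 35 0 0 0 0" --pt "38 35 0 0 0 0" --pt "38 35 0 0 0 0" --pt "38 35 0 0 0 0" --pt "38 35 0 0 0 0" --pt "0 0 0 0 0 0"

```text
clock: 2.48
position: [0.6147, -0.1944, 0.2727]
ee_rot: [0.734, 0.679, 0.001, -0.008]
ft_force: [-0.5, -0.4, -0.6]
grip_width: 0.7
```

```bash
python3 -c "
from h import *
state([.592,-.185,.23],.053)"
```

```text
t 2.475 pos [ 0.6147 -0.1944  0.2727] F [-0.5 -0.4 -0.6] grip 59.8
j [ 0.59  0.41 -0.49  1.31  0.18  1.48  0.04]
axes x,y,z [[0.077, 0.997, 0.012], [0.997, -0.077, -0.01], [-0.009, 0.012, -1.0]]
shift mm [  7.2 -22.9  43. ]
turn deg [-3.6 -0.6 -3. ]
```

Request:
step_arm --pt "7 -23 0 -3.6 -0.6 -3" --pt "0 0 20 0 0 0" --pt "0 0 20 0 0 0" --pt "0 0 0 0 0 0"

```text
clock: 2.98
position: [0.5924, -0.1873, 0.2304]
ee_rot: [0.721, 0.693, 0.018, 0.019]
ft_force: [0.0, -0.2, 0.5]
grip_width: 0.706
```

```bash
python3 -c "
from h import *
p=np.load('p.npy'); state([.5915,-.185,.173],.053)
for n in ('side','top'):
    im=manip.camera(n); im=im[190:360,290:480] if n=='side' else im[90:240,325:475]
    cv2.imwrite(f'pics/{n}1.png',cv2.resize(im,None,fx=3,fy=3,interpolation=2))
a=cv2.imread('pics/side1.png');b=cv2.imread('pics/top1.png');b=cv2.copyMakeBorder(b,0,a.shape[0]-b.shape[0],0,0,0)
c=np.hstack([a,b]);cv2.imwrite('pics/c1.png',cv2.resize(c,None,fx=.78,fy=.78))
"
```

```text
t 2.975 pos [ 0.5924 -0.1873  0.2304] F [ 0.  -0.2  0.5] grip 60.3
j [ 0.64  0.33 -0.51  1.5   0.16  1.3   0.08]
axes x,y,z [[0.04, 0.999, 0.0], [0.998, -0.04, 0.052], [0.052, -0.002, -0.999]]
shift mm [ 2.3 -4.  57.2]
turn deg [-0.   0.  -0.9]
```

View pics/c1.png

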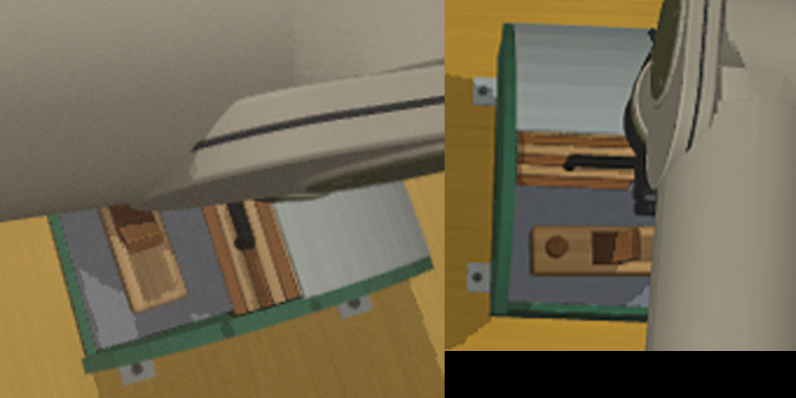

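The cameras are mostly blocked by the arm. The visible left end of the bar and the front finger in the top view are consistent with the jaws straddling the bar, so I descend and close.

Request:
step_arm --pt "2 -4 20 0 0 -0.9" --pt "0 0 20 0 0 0" --pt "0 0 15 0 0 0" --pt "0 0 0 0 0 0"

```text
clock: 3.58
position: [0.5941, -0.1865, 0.1777]
ee_rot: [0.716, 0.697, 0.02, 0.022]
ft_force: [-0.5, -0.1, -0.2]
grip_width: 0.707
```

```bash
python3 -c "
from h import *
state([.5925,-.185,.172],.053)"
```

```text
t 3.575 pos [ 0.5941 -0.1865  0.1777] F [-0.5 -0.1 -0.2] grip 60.4
j [ 0.64  0.36 -0.51  1.57  0.18  1.19  0.08]
axes x,y,z [[0.027, 1.0, -0.003], [0.998, -0.027, 0.059], [0.059, -0.004, -0.998]]
shift mm [ 1.5 -2.   5.6]
turn deg [ 0.3  0.2 -0.1]
```

No contact. I go down a little further and close.

Request:
step_arm --pt "1 -2 5 0 0 0" --pt "0 0 0 0 0 0"

```text
clock: 3.82
position: [0.5929, -0.1855, 0.1731]
ee_rot: [0.716, 0.697, 0.02, 0.022]
ft_force: [0.9, 0.3, 0.4]
grip_width: 0.702
```

Request:
step_arm --pt "0 0 0 0 0 0" --pt "0 0 0 0 0 0" --pt "0 0 0 0 0 0" --pt "0 0 0 0 0 0" --jaw 0 --force 30

```text
clock: 4.32
position: [0.5935, -0.1856, 0.1743]
ee_rot: [0.716, 0.697, 0.02, 0.023]
ft_force: [-0.2, -0.1, -0.9]
grip_width: 0.122
```

```bash
python3 -c "
from h import *
state([.5925,-.185,.172],.053)"
```

```text
t 4.325 pos [ 0.5935 -0.1856  0.1743] F [-0.2 -0.1 -0.9] grip 10.5
j [ 0.64  0.36 -0.51  1.58  0.18  1.18  0.08]
axes x,y,z [[0.027, 1.0, -0.003], [0.998, -0.027, 0.061], [0.061, -0.005, -0.998]]
shift mm [ 0.6 -1.1  2.2]
turn deg [ 0.5  0.2 -0.2]
```

Holding something 10.5 mm wide, close to the 12 mm bar. I follow the arc with small steps, turning with the cover.

Request:
step_arm --pt "0 -10.5 0.3 -3 0 0" --pt "0 -10.5 0.3 -3 0 0" --pt "0 -10.5 0.3 -3 0 0" --pt "0 0 0 0 0 0"

```text
clock: 4.82
position: [0.563, -0.1851, 0.1698]
ee_rot: [0.712, 0.693, 0.077, 0.082]
ft_force: [-3.0, 1.1, -2.2]
grip_width: 0.125
```

```bash
cat >> h.py <<'E'
def arc(q):
    p=np.load("p.npy"); t=.733-q; r=.2015
    state(world(p,[-r*np.sin(t),0,-.03+r*np.cos(t)])[0],t)
    o=manip.get_obs(); a,b=o["position"][:2]-p[:2]
    u=a*np.cos(p[2])+b*np.sin(p[2]); print("q now",.733-np.arctan2(-u,o["position"][2]+.03),"r",np.hypot(u,o["position"][2]+.03))
E
python3 -c "
from h import *
arc(.4)"
```

```text
t 4.825 pos [ 0.563  -0.1851  0.1698] F [-3.   1.1 -2.2] grip 10.7
j [ 0.76  0.2  -0.54  1.81  0.07  0.95  0.18]
axes x,y,z [[0.027, 1.0, -0.004], [0.974, -0.026, 0.224], [0.223, -0.01, -0.975]]
shift mm [  0.8 -26.9   3.4]
turn deg [-6.2  0.3 -0.1]
q now 0.5334256285108342 r 0.2038460656124066
```

```bash
cat >> h.py <<'E'
def go(q,tilt,n,d=.0175):
    p=np.load("p.npy"); 
    c=world(p,bar(q,0))[0]; bx=np.array([np.cos(p[2]),np.sin(p[2]),0])
    state(c+d*(bx*np.sin(tilt)-np.array([0,0,np.cos(tilt)])),tilt)
    o=manip.get_obs(); z=R.from_quat(o["ee_rot"]).as_matrix()[:,2]; g=o["position"]-d*z
    u=(g-[p[0],p[1],0])@bx; print("q est",.733-np.arctan2(-u,g[2]+.03),"r",np.hypot(u,g[2]+.03),"tilt",np.degrees(np.arcsin(z@bx)),"n",n)
E
python3 -c "
from h import *
go(.35,np.radians(17),4)
go(0.2,np.radians(21),4)
go(-.01,np.radians(26),4)"
```

```text
t 4.825 pos [ 0.563  -0.1851  0.1698] F [-3.   1.1 -2.2] grip 10.7
j [ 0.76  0.2  -0.54  1.81  0.07  0.95  0.18]
axes x,y,z [[0.027, 1.0, -0.004], [0.974, -0.026, 0.224], [0.223, -0.01, -0.975]]
shift mm [  0.8 -38.5   4. ]
turn deg [-4.1  0.3 -0.1]
q est 0.5313719832266985 r 0.22134044125944066 tilt 12.923043723673487 n 4
t 4.825 pos [ 0.563  -0.1851  0.1698] F [-3.   1.1 -2.2] grip 10.7
j [ 0.76  0.2  -0.54  1.81  0.07  0.95  0.18]
axes x,y,z [[0.027, 1.0, -0.004], [0.974, -0.026, 0.224], [0.223, -0.01, -0.975]]
shift mm [  0.7 -69.4  11.4]
turn deg [-8.1  0.3 -0.1]
q est 0.5313719832266985 r 0.22134044125944066 tilt 12.923043723673487 n 4
t 4.825 pos [ 0.563  -0.1851  0.1698] F [-3.   1.1 -2.2] grip 10.7
j [ 0.76  0.2  -0.54  1.81  0.07  0.95  0.18]
axes x,y,z [[0.027, 1.0, -0.004], [0.974, -0.026, 0.224], [0.223, -0.01, -0.975]]
shift mm [   0.8 -110.2   29.6]
turn deg [-13.1   0.3  -0.1]
q est 0.5313719832266985 r 0.22134044125944066 tilt 12.923043723673487 n 4
```

Request:
step_arm --pt "0 -10 0.6 -1 0 0" --pt "0 -10 0.9 -1 0 0" --pt "0 -10 1.2 -1 0 0" --pt "0 -10 1.5 -1 0 0" --pt "0 0 0 0 0 0"

```text
clock: 5.45
position: [0.5296, -0.1846, 0.1594]
ee_rot: [0.708, 0.69, 0.104, 0.111]
ft_force: [-2.1, 0.3, -2.9]
grip_width: 0.129
```

```bash
python3 -c "
from h import *
go(.15,np.radians(22),4)"
```

```text
t 5.45 pos [ 0.5296 -0.1846  0.1594] F [-2.1  0.3 -2.9] grip 11.0
j [ 0.83  0.08 -0.54  1.96 -0.04  0.82  0.29]
axes x,y,z [[0.026, 1.0, -0.006], [0.954, -0.023, 0.3], [0.3, -0.014, -0.954]]
shift mm [  1.2 -45.5   8.7]
turn deg [-4.5  0.4  0. ]
q est 0.36686696027678944 r 0.22076350660678562 tilt 17.46157206698982 n 4
```

Request:
step_arm --pt "0 -11 1.4 -1 0 0" --pt "0 -11 1.8 -1 0 0" --pt "0 -11 2.3 -1 0 0" --pt "0 -11 2.8 -1 0 0" --pt "0 0 0 0 0 0"

```text
clock: 6.08
position: [0.4957, -0.184, 0.1417]
ee_rot: [0.702, 0.686, 0.131, 0.14]
ft_force: [0.4, -1.3, -6.2]
grip_width: 0.126
```

```bash
python3 -c "
from h import *
go(-.01,np.radians(26),4)"
```

```text
t 6.075 pos [ 0.4957 -0.184   0.1417] F [ 0.4 -1.3 -6.2] grip 10.7
j [ 0.88 -0.02 -0.53  2.11 -0.19  0.68  0.46]
axes x,y,z [[0.024, 1.0, -0.008], [0.927, -0.019, 0.375], [0.375, -0.017, -0.927]]
shift mm [  1.6 -40.5  11. ]
turn deg [-4.   0.4  0.2]
q est 0.18662869040864283 r 0.21997158132980055 tilt 22.046287408390434 n 4
```

Request:
step_arm --pt "0 -11 2.3 -1 0 0" --pt "0 -11 2.8 -1 0 0" --pt "0 -11 3.3 -1 0 0" --pt "0 -10 3.4 -1 0 0" --pt "0 0 0 0 0 0"

```text
clock: 6.7
position: [0.4677, -0.1835, 0.1193]
ee_rot: [0.694, 0.682, 0.158, 0.168]
ft_force: [-3.8, -1.2, -2.6]
grip_width: 0.128
```

```bash
python3 -c "
from h import *
go(-.02,np.radians(27),4)"
```

```text
t 6.7 pos [ 0.4677 -0.1835  0.1193] F [-3.8 -1.2 -2.6] grip 10.9
j [ 0.9  -0.08 -0.49  2.25 -0.39  0.55  0.67]
axes x,y,z [[0.021, 1.0, -0.01], [0.893, -0.014, 0.449], [0.449, -0.018, -0.893]]
shift mm [ 1.6 -8.   0.9]
turn deg [-0.3  0.4  0.5]
q est 0.016886324794701757 r 0.21868907891315434 tilt 26.684088736534065 n 4
```

Request:
step_arm --pt "0 -6 1.5 0 0 0" --pt "0 -5 1.5 0 0 0" --pt "0 0 0 0 0 0"

```text
clock: 7.08
position: [0.4681, -0.1836, 0.1196]
ee_rot: [0.692, 0.682, 0.162, 0.174]
ft_force: [-8.0, -1.3, 2.0]
grip_width: 0.128
```

```bash
python3 -c "
from h import *
go(-.02,np.radians(27),4)"
```

```text
t 7.075 pos [ 0.4681 -0.1836  0.1196] F [-8.  -1.3  2. ] grip 10.9
j [ 0.89 -0.09 -0.48  2.26 -0.41  0.54  0.7 ]
axes x,y,z [[0.017, 1.0, -0.014], [0.887, -0.009, 0.462], [0.462, -0.021, -0.887]]
shift mm [ 1.7 -8.6  0.8]
turn deg [0.5 0.5 0.7]
q est 0.018171949903608486 r 0.21865807954790384 tilt 27.51177973746887 n 4
```

The arm no longer advances and the force rises, at q ≈ 0.02, which suggests the stop. Release, back off, and look.

Request:
step_arm --pt "0 0 0 0 0 0" --pt "0 0 0 0 0 0" --pt "0 0 0 0 0 0" --jaw 50

```text
clock: 7.45
position: [0.4685, -0.1831, 0.1193]
ee_rot: [0.691, 0.682, 0.162, 0.173]
ft_force: [0.2, 0.1, -0.4]
grip_width: 0.581
```

Request:
step_arm --pt "0 0 -10 0 0 0" --pt "0 0 -20 0 0 0" --pt "0 0 -30 0 0 0" --pt "0 0 -30 0 0 0" --pt "0 0 -30 0 0 0" --pt "0 0 0 0 0 0"

```text
clock: 8.2
position: [0.4104, -0.18, 0.2315]
ee_rot: [0.691, 0.683, 0.162, 0.174]
ft_force: [0.5, 0.2, -0.5]
grip_width: 0.579
```

```bash
python3 -c "
from h import *
state()
for n in ('side','top'): cv2.imwrite(f'pics/{n}2.png',manip.camera(n))
"
```

```text
t 8.2 pos [ 0.4104 -0.18    0.2315] F [ 0.5  0.2 -0.5] grip 49.4
j [ 0.93 -0.38 -0.37  2.22 -0.47  0.89  0.77]
axes x,y,z [[0.015, 1.0, -0.013], [0.887, -0.008, 0.461], [0.461, -0.018, -0.887]]
```

View pics/side2.png

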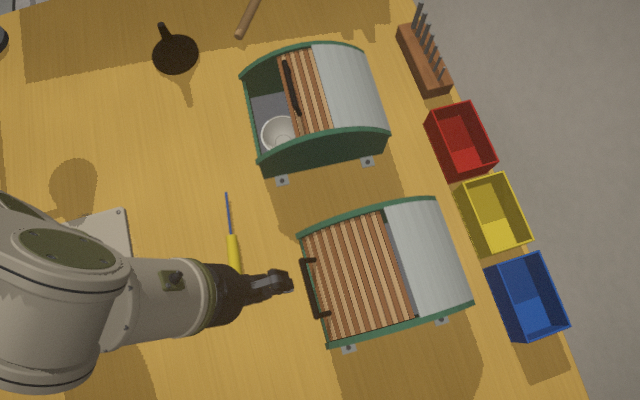

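View pics/top2.png

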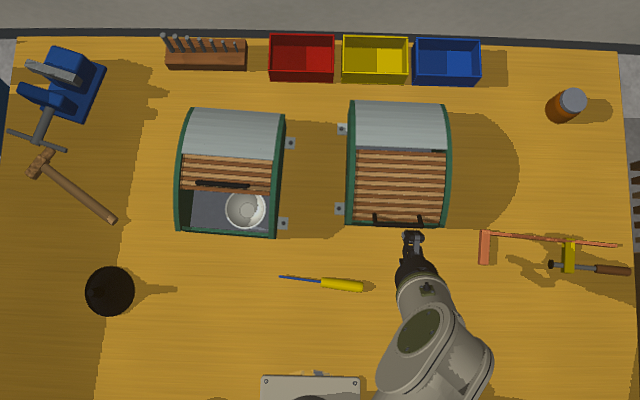

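The slats now reach the front wall. In the side view the bar runs from (305,261) to (320,316); in the top view it is at about (400,222). The bowl box looks unchanged. I'll check q from the pixels.

```bash
python3 -c "
from h import *
p=np.load('p.npy')
for q in (0,.03,.07): print(q,[proj(n,world(p,[bar(q,.05),bar(q,-.05)])).round(1).tolist() for n in('side','top')])
d=[cv2.absdiff(cv2.imread('pics/side0.png'),cv2.imread('pics/side2.png'))[40:180,235:395].max(),cv2.absdiff(cv2.imread('pics/top0.png'),cv2.imread('pics/top2.png'))[95:240,170:290].max()];print('bowl diff',d)
im=cv2.imread('pics/side2.png')[190:360,270:480];cv2.imwrite('pics/s3.png',cv2.resize(im,None,fx=3.5,fy=3.5,interpolation=2))
"
```

```text
0 [[[299.6, 260.7], [314.1, 316.1]], [[374.7, 225.8], [420.6, 228.0]]]
0.03 [[[302.2, 259.6], [316.9, 315.3]], [[375.0, 223.4], [421.1, 225.5]]]
0.07 [[[305.9, 258.1], [320.8, 314.2]], [[375.4, 220.0], [421.7, 222.1]]]
bowl diff [np.uint8(20), np.uint8(7)]
```

View pics/s3.png

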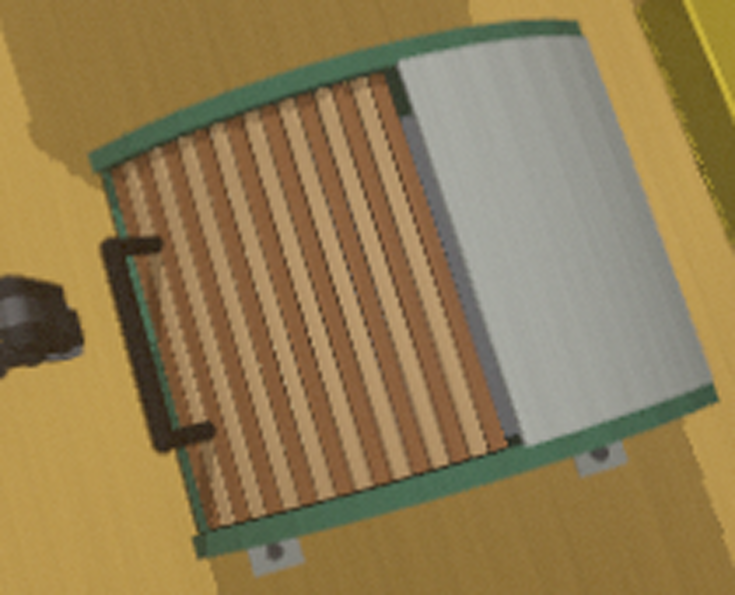

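```bash
python3 -c "
from h import *
im=cv2.imread('pics/top2.png')[195:240,335:455];cv2.imwrite('pics/t3.png',cv2.resize(im,None,fx=6,fy=6,interpolation=2))
"
```

```text
(no output)
```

View pics/t3.png

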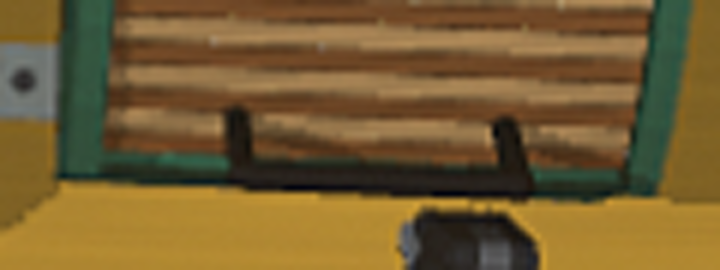

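The top view also gives q ≈ 0.025, with the bar ends at (375,223.7) and (423,226.2), and the cover edge meets the front wall. The gripper is clear, so I hand in.

```bash
python3 -c "
from h import *
state(); print(manip.hand_in())"
```

```text
t 8.3 pos [ 0.4102 -0.1794  0.2292] F [-0.3  0.8 -0.6] grip 50.0
j [ 0.93 -0.37 -0.37  2.22 -0.47  0.89  0.77]
axes x,y,z [[0.015, 1.0, -0.011], [0.888, -0.008, 0.459], [0.459, -0.016, -0.888]]
the job is handed in; nothing more can be done
None
```

I gripped the pull bar of the plane's box and rolled the cover forward along its track until it stopped moving. I then let go, backed clear and handed in at 8.3 s.

- **Cover shut:** the arm position at the stop gave q ≈ 0.018, and the side and top pictures gave about 0.025–0.03. All are under the 0.07 limit. They differ from each other, and from 0, by about the calibration error. In the pictures the slats reach the front wall.
- **At the stop:** the final push of about 11 mm moved nothing, and the force reading rose to about 8 N. The sign of that reading was opposite to what I expected for a force on the tool. I took the stop from the lack of movement and the pictures, and did not test it with a harder push.
- **Other box:** the bowl box looks the same before and after in both cameras, with only small pixel differences (at most 20 of 255).
- **Gripper clear:** it stood about 0.1 m from the pull bar, with wrist force near zero, when I handed in.

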